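Comb scattered sample tubes into parallel rows

TASK

Pick up the small tined rake and comb the three capped tubes scattered on the steel sheet together, so that they lie flat, parallel and close side by side, ready to be racked. Move the tubes only with the rake, never with the hand; then stand the rake upright on the bench or sheet, not touching the tubes, and let go.

Things in the scene. Friction and masses are not known exactly. Their poses are not given: they have to be found in the camera images.
- rake: Bench rake standing on its tines, 0.2 kg. Aluminium head 150 mm wide (its y), 36 deep (x), 28 to 40 mm up; below it 9 plate tines 36 deep, 6 thick, gaps 12. Grey upright grip on the middle, 18 (x) by 24 mm (y), from 40 to 110 mm up. Origin: centre of underside at the tine tips, z up. Its y starts within 30 deg of world y. The like-handled solid rubber scraper, 90 wide, is not wanted.
- tube_a: Capped empty tube lying flat, 80 mm long, 16 mm across, 18 g; six-sided cap at its +x end, so it hardly rolls. Origin on its axis at mid length; x along the tube. The three tubes lie on a fixed flat rimless steel sheet, top 3 mm above the bench (z = 0), 340 mm (along x) by 230 mm; so this origin is at z = 0.011.
- tube_b: Capped empty tube lying flat, 80 mm long, 16 mm across, 18 g; six-sided cap at its +x end, so it hardly rolls. Origin on its axis at mid length; x along the tube. The three lie in any order one beyond the other along x, centres about 65 mm apart, each roughly across the robot's forward direction but skewed up to 40 degrees either way.
- tube_c: Capped empty tube lying flat, 80 mm long, 16 mm across, 18 g; six-sided cap at its +x end, so it hardly rolls. Origin on its axis at mid length; x along the tube. Just like the other two on the steel sheet. Tubes standing in the racks are not part of the job. The rake starts on the bare bench left or right of the sheet.
There are look-alikes about, which are no part of the job. Leave any orange look-alike of the rake alone.

How it is judged:
On the way:
1. the rake is picked up, clear of the bench (height (world z) of rake above 0.02 m), for 0.1 s.
At the end, for the whole second after the job is handed in: The three tubes lie flat and at rest, each pair parallel within 12 degrees (either way round) and with centres less than 70 mm apart; the rake stands upright (within 7 degrees) and at rest on the bench or the sheet, not touching any tube (angle between the x axis of tube_a and the x axis of tube_b, either way round below 0.21 rad and horizontal distance between tube_a and tube_b below 0.07 m and angle between the x axis of each of tube_b, tube_a and the x axis of tube_c, either way round below 0.21 rad and horizontal distance between each of tube_b, tube_a and tube_c below 0.07 m and height (world z) of each of tube_a, tube_b, tube_c below 0.018 m and linear speed of each of tube_a, tube_b, tube_c, rake below 0.02 m/s and contact force between rake and tube_a below 0.05 N and contact force between rake and tube_b below 0.05 N and contact force between rake and tube_c below 0.05 N and angle between rake's own z axis and vertical below 0.12 rad and height (world z) of rake below 0.008 m).
It fails at once if the robot itself (gripper or arm) touches a tube (contact force between any of the fingers, the arm and tube_a above 0.3 N or contact force between any of the fingers, the arm and tube_b above 0.3 N or contact force between any of the fingers, the arm and tube_c above 0.3 N).
It also fails if it takes over 48 s, if anything falls off the work surface, if the arm or the gripper's body presses on something with over 40 N, if the wrist force passes 120 N, or if a joint passes its speed limit or range.

ROBOT

A 7-joint arm with a two-finger parallel gripper is mounted at the origin on the work surface. World frame = base frame: x ahead of the robot, y to its left, z up, the work surface at z = 0. Lengths are in m, angles in rad, forces in N, time in s.
With the tool pointing down it reaches from about 0.4 to 0.925 m from the base axis. Payload 5.6 kg.
Tool frame: the origin (TCP) lies on the centre line of the jaws, within the pads' length; the fingertips stand 14 mm ahead of it and the grasp point (between the pads) lies 5 mm behind it; x points along the fingers, z is the direction in which the jaws open and shut, and the axes are right-handed (so a half turn about x gives the same grasp; the last joint's range is limited). The gripper opens to 85 mm and grips with 20 to 120 N. Pads are 22 mm wide; open, the fingers measure 114 mm over their backs; the gripper's body (76 mm by 85 mm) begins 54 mm behind the grasp point. The pads swing forward as they close: fully open they stand 13 mm farther back than shut.
Start: joints at [1.168, 0.468, -0.012, 1.603, 0.006, 1.071, -0.056], TCP at [0.229, -0.608, 0.245] pointing down, gripper open.
Joint ranges: [-2.53, 2.53], [-0.31, 2.02], [-1.57, 1.55], [0.28, 2.44], [-1.29, 4.43], [0.15, 1.84], [-2.92, 2.92]. Speed limits (rad/s): [2.57, 2.57, 3.14, 3.14, 3.14, 3.14, 3.14].

INTERFACE

Orientations are given as a unit quaternion [x, y, z, w].
In Python, from rig import r, planner, monitor, cams gives the robot as it stands. Calls block until the motion is done:
- r.move_to(position, orientation): joint-space move of the TCP to a pose.
- r.movel(position, rate=0.15, orientation=None): straight line of the TCP; orientation=None keeps the orientation; rate is the mean speed in m/s.
- r.movej(angles): joint-space move.
- r.move_gripper(opening, strength=None): finger opening in m; strength is the grip in N (None keeps the last); returns when the fingers have stopped.
- r.hold(seconds).
- planner.solve_ik(position, orientation): joint angles nearest the present ones, or None.
- monitor.get_obs(): the state.
- cams.capture(name): name is "scene" or "top" or "wrist"; returns the picture (420x560x3 uint8, red, green, blue); there is no depth.
- cams.camera_params(name): a dict with "fx", "fy", "cx", "cy" (pixels), "k1" (the pictures are not rectified: a ray, as slopes to the right and down, at radius r is drawn at 1 + k1 r^2 times it, then the intrinsics apply), "R" (3x3) and "t" (3): a world point X has camera coordinates R X + t; the wrist camera has in their place "mount" (4x4, takes a point from camera to tool coordinates, whose origin is the TCP and whose axes are the tool frame's). Camera axes: x right, y down, z forward; pixel columns grow to the right and rows downward; lengths in m; the calibration is good to about 2 mm. A picture is of the moment at which its call begins: read the wrist's pose just before it. camera_params takes no time and is no camera call.
A pose or a line that the arm cannot do raises r.Unreachable and nothing moves.
- r.finish_job(): hands the job in, once; it reports no verdict.
The state is a dict: "time_s": time; "q": joint angles; "joint_vel": joint speeds; "tau": joint torques, N m; "position": TCP position; "tool_rot": TCP orientation; "contact_force": force on the tool from outside, world axes, zero at the start; "moment": the same for the moment, N m; "finger_gap": finger opening in m.
Only numpy, scipy, OpenCV 4.12 (cv2) and the standard library are available. Lean on these libraries where they do the work, as an engineer would, in place of code of your own. Each camera call takes 0.05 s, during which the arm holds its last target. There are 200 camera calls.

## Working session

There is one attempt and no reset: what is moved stays moved. The work goes in short steps, each a Python script; the robot and the scene stay as the last script left them, time stands still between calls to the robot, and variables do not carry over. Pictures are saved under pics/ and viewed, about 8 in all and at most 12, crops included, and the job is handed in when it is done.

```bash
mkdir -p pics; ls
python3 - <<'E'
from rig import r,planner,monitor,cams
import cv2,numpy as np
for n in("top","scene"):
    im=cams.capture(n); cv2.imwrite(f"pics/{n}0.png",im[:,:,::-1])
    p=cams.camera_params(n); print(n,{k:np.round(v,4).tolist() for k,v in p.items()})
print({k:np.round(v,4).tolist() for k,v in cams.camera_params("wrist").items()})
o=monitor.get_obs();print(o['time_s'],o['tool_rot'],o['position'])
E
```

```text
pics
top {'fx': 395.9688, 'fy': 395.9688, 'cx': 275.0946, 'cy': 215.3632, 'k1': -0.1025, 'R': [[0.015, -0.9999, 0.0047], [-0.9808, -0.0156, -0.1945], [0.1946, -0.0017, -0.9809]], 't': [-0.0103, 0.4764, 0.8385]}
scene {'fx': 419.1534, 'fy': 419.1534, 'cx': 280.4695, 'cy': 208.9182, 'k1': -0.0587, 'R': [[-0.8037, 0.595, 0.0014], [0.5032, 0.6809, -0.5322], [-0.3176, -0.427, -0.8466]], 't': [0.3696, -0.2195, 1.0495]}
{'fx': 366.138, 'fy': 366.138, 'cx': 281.6789, 'cy': 209.3214, 'k1': -0.0364, 'mount': [[0.0012, -0.2967, 0.955, -0.1284], [0.0006, -0.955, -0.2967, 0.0752], [1.0, 0.0009, -0.001, 0.0004], [0.0, 0.0, 0.0, 1.0]]}
0.1 [ 0.40278988  0.58189859 -0.40217717  0.5808682 ] [ 0.22862038 -0.60792769  0.24439101]
```

View pics/top0.png

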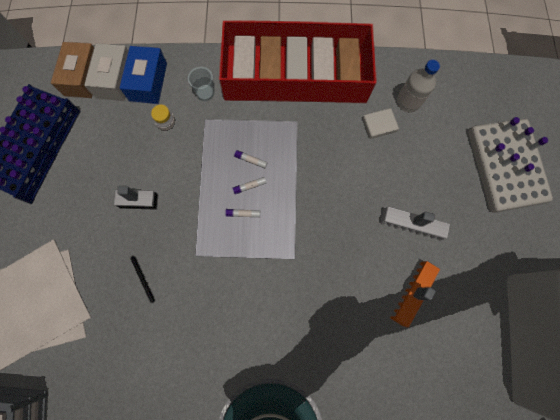

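View pics/scene0.png

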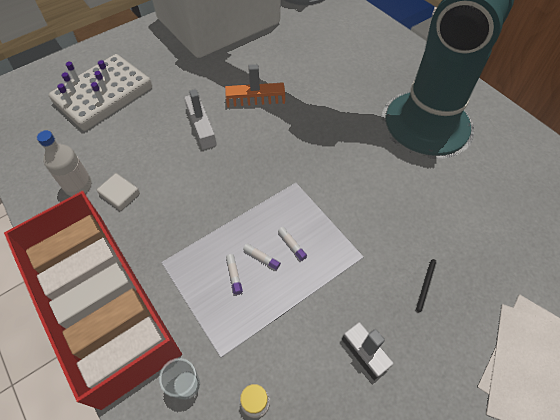

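Candidates in the top view:
- Pale rake at (417,222), wide and with tines in the scene view at (200,120).
- Orange look-alike at (415,293).
- Short scraper on a black rubber at (135,198).

I choose the pale wide one at (417,222), and the tubes at (250,159), (250,186) and (243,213). Next I measure these and look closely.

```bash
cat > h.py <<'E'
from rig import r,planner,monitor,cams
import cv2,numpy as np
from scipy.spatial.transform import Rotation as Ro
def quat(yaw):  # tool down, tool z (jaws) along heading yaw
    z=np.array([np.cos(yaw),np.sin(yaw),0]);x=np.array([0,0,-1.]);return Ro.from_matrix(np.c_[x,np.cross(z,x),z]).as_quat()
def plane(px,z,name="top",obs=None):
    p=cams.camera_params(name);px=np.array(px,float).reshape(-1,1,2)
    K=np.array([[p['fx'],0,p['cx']],[0,p['fy'],p['cy']],[0,0,1]])
    u=cv2.undistortPoints(px,K,np.array([p['k1'],0,0,0,0.]))[:,0]
    d=np.c_[u,np.ones(len(u))]
    if name=="wrist":
        T=np.eye(4);T[:3,:3]=Ro.from_quat(obs['tool_rot']).as_matrix();T[:3,3]=obs['position'];T=T@p['mount'];R=T[:3,:3];c=T[:3,3]
    else: R=np.array(p['R']).T;c=-R@np.array(p['t'])
    d=d@R.T; return (c+d*((z-c[2])/d[:,2])[:,None])[:,:2]
def rect(mask,z,name="top",obs=None):
    c=max(cv2.findContours(mask.astype(np.uint8),cv2.RETR_EXTERNAL,cv2.CHAIN_APPROX_NONE)[0],key=cv2.contourArea)
    P=plane(c.reshape(-1,2),z,name,obs);(cx,cy),_,_=R=cv2.minAreaRect((P*1000).astype(np.float32))
    b=cv2.boxPoints(R);e=b[1]-b[0],b[2]-b[1];e=sorted(e,key=np.linalg.norm)
    return np.array([cx,cy])/1000,[round(float(np.linalg.norm(v))) for v in e],np.degrees(np.arctan2(e[1][1],e[1][0]))%180
def tubes(im):
    """centre, yaw deg (toward the cap, mod 180) of the tubes from the top picture: purple cap + white/label body"""
    g=im.astype(int);out=[]
    roi=np.zeros(im.shape[:2],bool);roi[122:256,200:296]=1
    hsv=cv2.cvtColor(im,cv2.COLOR_RGB2HSV)
    m=((hsv[...,1]>110)|(hsv[...,2]>195)|(hsv[...,1]>60)&(hsv[...,2]<110))&roi
    return m
E
python3 - <<'E'
from h import *
im=cv2.imread("pics/top0.png")[:,:,::-1].copy()
m=np.zeros(im.shape[:2],bool);s=im.astype(int);print('rake px',im[217,395],im[229,440],'bench',im[240,360],'sheet',im[230,240],'tube',im[213,245],'cap',im[213,229])
m[195:250,375:460]=((s.sum(2)>s[240,360].sum()+150))[195:250,375:460]
print('rake',rect(m,.04))
print('sheet',plane([[204,120],[297,121],[295,258],[197,256]],.003))
print('tubes',plane([[235,153],[267,164],[234,190],[266,180],[226,212],[260,213]],.011))
cv2.imwrite("pics/c1.png",np.hstack([cv2.resize(im[190:255,370:465][:,:,::-1],(400,274),interpolation=2),cv2.resize(im[140:230,205:290][:,:,::-1],(259,274),interpolation=2)]))
t=tubes(im);n,l,st,ce=cv2.connectedComponentsWithStats(t.astype(np.uint8));print(st[1:][st[1:,4]>20])
E
```

```text
rake px [162 158 154] [153 149 146] bench [102 101  97] sheet [145 143 147] tube [175 162 153] cap [62 31 96]
rake (array([ 0.4663147 , -0.32692929]), [28, 144], np.float32(75.45014))
sheet [[ 0.72432894  0.17747492]
 [ 0.72481951 -0.05385471]
 [ 0.3858321  -0.05041087]
 [ 0.38659936  0.1759686 ]]
tubes [[0.63534525 0.09589308]
 [0.60863814 0.01819608]
 [0.54310641 0.09484943]
 [0.56877928 0.01979489]
 [0.48980172 0.11165161]
 [0.48867762 0.03220674]]
[[234 150   9   9  50]
 [233 186   8   8  50]
 [226 209   7   8  51]]
```

View pics/c1.png

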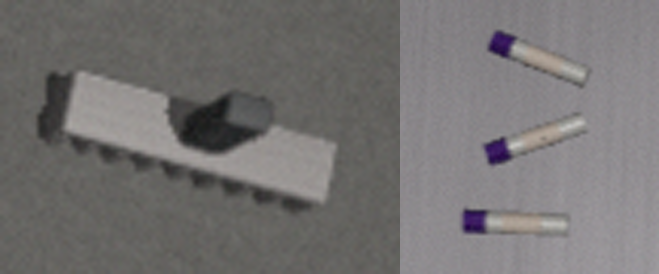

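The crop shows nine tines under the 150 mm head, so the pale wide one is the rake. Its centre is about (0.466, -0.327) and its y axis lies at about 75°. The tubes sit at x = 0.489, 0.556 and 0.622. I'll approach and refine with the wrist camera.

Run:
```python
from h import *
y=np.radians(-15)
for p,yy in(([.466,-.327,.085],y),([.44,.06,.09],0),([.62,.06,.2],0)): print(planner.solve_ik(p,quat(yy)))
r.move_to([.466,-.327,.23],quat(y))
o=monitor.get_obs();im=cams.capture("wrist");cv2.imwrite("pics/w1.png",im[:,:,::-1]);print(o['time_s'],o['position'],o['contact_force'])
s=im.astype(int).sum(2);b=np.median(s);m=s>b+100;print(b,rect(m,.04,"wrist",o))
np.save("o.npy",o,allow_pickle=True)
```

```text
[ 0.764306    0.56805741 -0.27091325  1.89846598  0.22423582  0.70426862
  0.10043663]
[ 0.41413474  0.50369727 -0.74156048  2.16662186  0.55557449  0.66634
 -0.71595045]
[ 0.3335108   0.57382357 -0.67115093  1.67926234  0.40435612  1.03151022
 -0.47099492]
1.475 [ 0.46494517 -0.32911862  0.22994854] [ 0.15427895 -0.03493767  0.25365751]
525.0 (array([ 0.70049048, -0.26150052]), [44, 68], np.float32(107.20792))
```

View pics/w1.png

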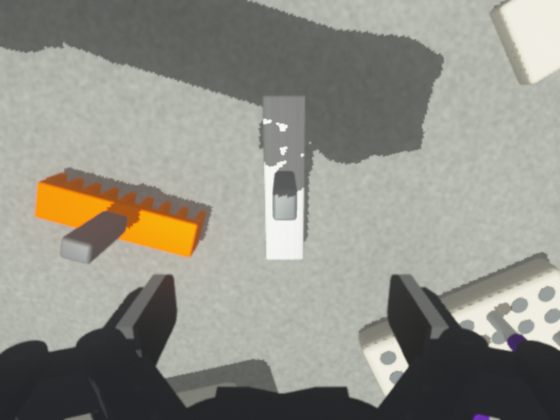

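The head spans (263,97), (305,97), (303,259) and (266,259), with the grip top at about (285,205). It is square to the jaws, and the orange one at (120,215) stays clear.

Run:
```python
from h import *
o=np.load("o.npy",allow_pickle=True).item()
P=plane([[263,97],[305,97],[303,259],[266,259]],.04,"wrist",o)
c=P.mean(0);far=P[:2].mean(0);near=P[2:].mean(0);v=far-near
print(P,c,np.linalg.norm(v),np.degrees(np.arctan2(v[1],v[0])),np.linalg.norm(P[0]-P[1]),np.linalg.norm(P[2]-P[3]))
print(plane([[274,220],[296,220],[294,194],[276,194]],.11,"wrist",o))
```

```text
[[ 0.46901063 -0.25313672]
 [ 0.5028078  -0.26230349]
 [ 0.46496726 -0.4049376 ]
 [ 0.43099887 -0.39572469]] [ 0.46694614 -0.32902562] 0.1475679562508433 75.10739585224768 0.035018257616370625 0.035195578905401086
[[ 0.4566807  -0.33715491]
 [ 0.47189794 -0.3412821 ]
 [ 0.47537422 -0.32226497]
 [ 0.46319497 -0.31896188]]
```

Run:
```python
from h import *
c=[.467,-.329];y=np.radians(-14.9)
r.movel(c+[.085],rate=.12,orientation=quat(y))
o=monitor.get_obs();print(o['position'],o['contact_force'])
r.move_gripper(.0,60);o=monitor.get_obs();print(o['finger_gap'],o['position'],o['contact_force'])
r.movel(c+[.20],rate=.12)
o=monitor.get_obs();print(o['time_s'],o['position'],o['contact_force'],o['finger_gap'])
r.move_to([.425,.062,.2],quat(0)); o=monitor.get_obs();print(o['time_s'],o['position'],o['contact_force'])
for n in("top","scene"): cv2.imwrite(f"pics/{n}1.png",cams.capture(n)[:,:,::-1])
a=cv2.imread("pics/scene1.png")[60:380,100:460];b=cv2.imread("pics/top1.png")[100:420,160:380]
cv2.imwrite("pics/c2.png",np.hstack([a,b]))
```

```text
[ 0.46751203 -0.32929656  0.08577182] [ 0.45122152 -0.34491186  0.87548122]
0.01708899229888199 [ 0.46715316 -0.32908472  0.08523445] [0.36092117 0.42634409 1.68643895]
4.6167 [ 0.46642436 -0.32870374  0.19910613] [-0.26972282 -0.08736479 -2.96792027] 0.0172701616477679
6.075 [0.425659   0.06085475 0.19999897] [ 0.58739554 -1.04291828 -2.49146362]
```

View pics/c2.png

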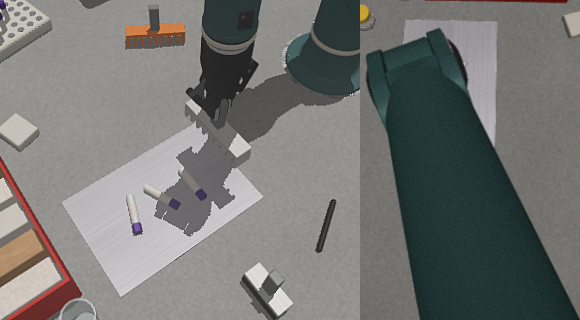

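The rake is held level (gap 17 mm, 2.7 N of weight), and the tubes lie ahead of it. Now I comb forward.

Run:
```python
from h import *
r.movel([.425,.062,.0905],rate=.1)
o=monitor.get_obs();print(o['position'],o['contact_force'])
r.movel([.617,.062,.0905],rate=.055)
o=monitor.get_obs();print(o['position'],o['contact_force'])
cv2.imwrite("pics/scene2.png",cams.capture("scene")[:,:,::-1])
r.movel([.54,.062,.0905],rate=.08)
o=monitor.get_obs();print(o['time_s'],o['position'],o['contact_force'])
cv2.imwrite("pics/scene3.png",cams.capture("scene")[:,:,::-1])
a=[cv2.resize(cv2.imread(f"pics/scene{i}.png")[180:360,130:340],None,fx=1.9,fy=1.9,interpolation=2) for i in(2,3)]
cv2.imwrite("pics/c3.png",np.hstack(a))
```

```text
[0.42548285 0.06211345 0.09099102] [-0.47530273 -0.38332841 -2.33079154]
[0.61692774 0.06200119 0.09051378] [ 0.02162773 -0.50605886 -2.07641657]
12.2167 [0.54065367 0.06201799 0.09062863] [-0.87493645 -0.40001806 -2.18964938]
```

View pics/c3.png

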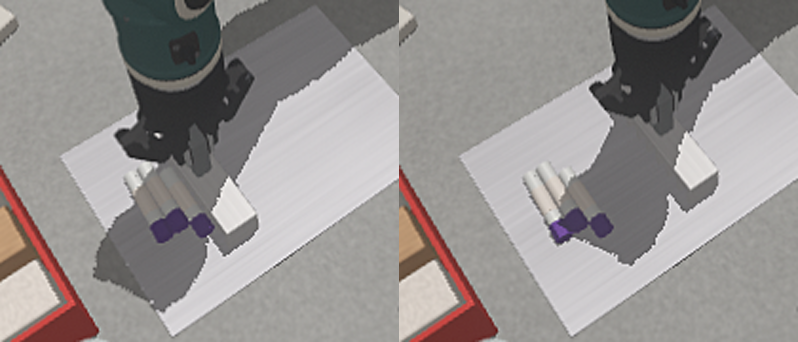

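The tubes lie side by side and look parallel. Next I back off, set the rake down on the sheet, let go and check.

Run:
```python
from h import *
r.movel([.45,.062,.0905],rate=.12)
r.movel([.45,.062,.0873],rate=.02); r.hold(.2)
o=monitor.get_obs();print(o['position'],o['contact_force'])
r.move_gripper(.06,60); r.hold(.3)
r.movel([.45,.062,.2],rate=.12)
r.move_to([.40,-.35,.3],quat(0)); o=monitor.get_obs();print(o['time_s'])
for n in("top","scene"): cv2.imwrite(f"pics/{n}4.png",cams.capture(n)[:,:,::-1])
a=[cv2.resize(cv2.imread("pics/scene4.png")[160:360,150:370],(396,360),interpolation=2),cv2.resize(cv2.imread("pics/top4.png")[110:265,190:310],(400,517),interpolation=2)[:360*1+157]]
a[0]=cv2.copyMakeBorder(a[0],0,a[1].shape[0]-360,0,0,0)
cv2.imwrite("pics/c4.png",np.hstack(a))
```

```text
[0.45141042 0.06218757 0.08815186] [-1.68534501  0.09273224  8.89685462]
17.125
```

View pics/c4.png

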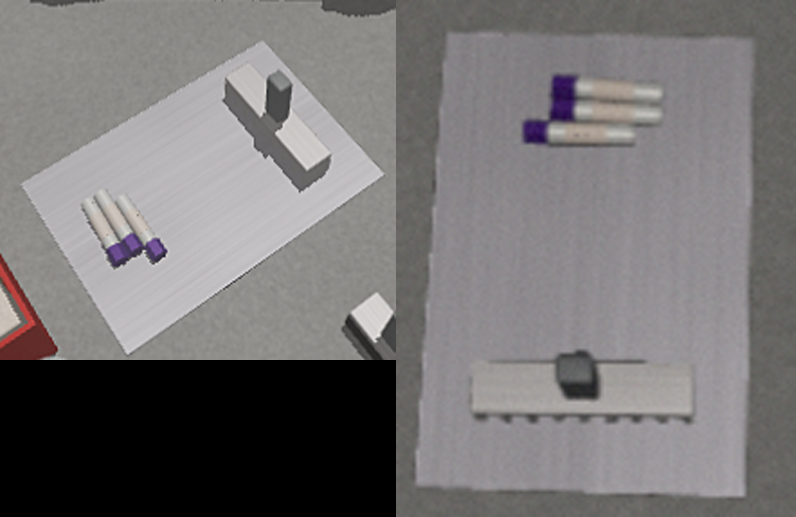

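In the top crop the tubes run (553,87)–(662,92), (551,109)–(662,115) and (524,131)–(634,137). I convert these to angles and distances, then hand in.

Run:
```python
from h import *
E=np.array([[553,87],[662,92],[551,109],[662,115],[524,131],[634,137]],float)
E=(E-[396,0])*[120/400,155/517]+[190,110]
P=plane(E,.011).reshape(3,2,2);c=P.mean(1);v=P[:,1]-P[:,0]
ang=np.degrees(np.arctan2(v[:,1],v[:,0]));d=[np.linalg.norm(c[i]-c[j]) for i,j in((0,1),(0,2),(1,2))]
print(c,np.linalg.norm(v,axis=1),ang,d)
if np.ptp(ang)<8 and max(d)<.06: r.finish_job();print("done")
```

```text
[[0.6776463  0.05257625]
 [0.66015096 0.05282394]
 [0.64291844 0.07228989]] [0.07977672 0.08094444 0.07996956] [-91.97359999 -92.45071022 -92.49843931] [np.float64(0.017497084426007514), np.float64(0.03993308583006812), np.float64(0.025997748787635055)]
the job is handed in; nothing more can be done
done
```

The job is done and handed in. I picked up the pale tined rake, combed the three tubes forward in a single stroke, stood the rake back on the sheet and let go. The clock was at about 17 s just before hand-in, against the 48 s limit.

- **Tubes:** in the last top picture they are parallel within about 0.5°. Their centres are 17 to 40 mm apart, and each measures 80 to 81 mm long, as it should. They look flat.
- **Rake:** it stands upright about 0.2 m from the tubes. I judged the upright position by eye from two views.
- **Checks:** none failed or disagreed, but I did not separately measure the rake's tilt. The hand stayed well above the tubes throughout, so I expect no contact with them.

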